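# Load the sample mill and key in its recipe

## Robot

A 7-joint arm with a two-finger parallel gripper is mounted at the origin on the work surface. World frame = base frame: x ahead of the robot, y to its left, z up, the work surface at z = 0. Lengths are in m, angles in rad, forces in N, time in s.
With the tool pointing down it reaches from about 0.35 to 0.9 m from the base axis. Payload 7.2 kg.
Tool frame: the origin (TCP) lies at the very end of the fingers, on their centre line; the grasp point (between the pads) lies 19 mm behind it; z points along the fingers, y is the line along which they close (so a half turn about z gives the same grasp; the last joint's range is limited). The gripper opens to 85 mm and grips with 20 to 120 N. Pads are 22 mm wide; open, the fingers measure 114 mm over their backs; the gripper's body (76 mm by 85 mm) begins 54 mm behind the grasp point. The pads swing forward as they close: fully open they stand 13 mm farther back than shut.
Start: joints at [-1.222, 0.411, -0.013, 1.596, 0.006, 1.134, -0.082], TCP at [0.253, 0.571, 0.231] pointing down, gripper open.
Joint ranges: [-2.95, 2.95], [-0.29, 1.99], [-1.47, 1.44], [0.14, 2.54], [-1.03, 4.17], [0.13, 1.85], [-2.86, 2.86]. Speed limits (rad/s): [2.39, 2.39, 3.01, 3.01, 3.14, 3.14, 3.14].

## Interface

Orientations are given as a rotation vector (axis times angle).
In Python, from workcell import telemetry, vision, ticket gives the robot as it stands.
- The arm moves only by the tool jog_arm, never from a script. Its argument "targets" is a list of rows, each a list of 3 entries, a list of its own where there are three numbers: the finger opening in m, from 0 to 0.0854, then the shift along the tool's x, y, z in m, then the turn about the tool's z in degrees. In form: [[fingers, [x, y, z], roll], ...]. A call has 1 to 8 rows; each row is the pose to reach, as a shift and turn from the pose commanded when the call began, along the tool's axes at that moment; what a row does not reach only later rows make up. A row lasts 1/12 s, in which the tool goes at most 41.7 mm and 7.16 degrees, less where a joint would pass 70% of its speed; a pose out of reach is approached as far as the arm can. A call with a gripper value outside its range is refused whole. The fingers move at their own pace and stop on an object; "squeeze" is the grip in N (left out, the last holds). Time passes only in rows, so rows that repeat a pose let the fingers close. It gives the time, the measured TCP pose, the force, the opening and the grip force at its end, in the units of the state.
- telemetry.sense(): the state, without advancing time (a new reading comes with each control period).
- vision.snapshot(name): name is "scene" or "top" or "wrist"; returns a dict with "image" (400x640x3 uint8, red, green, blue), "depth" (400x640 float32, m along the optical axis (not along the pixel's ray), 0 where there is no reading), "camera_matrix" (3x3 intrinsics, pixels), "R" (3x3) and "t" (3): a world point X has camera coordinates R X + t. Camera axes: x right, y down, z forward; pixel columns grow to the right and rows downward; lengths in m; the calibration is good to about 2 mm. A picture is of the moment at which its call begins.
- ticket.sign_off(): hands the job in; it is judged then, once.
The state is a dict: "time": time; "q": joint angles; "dq": joint speeds; "joint_torque": joint torques, N m; "position": TCP position; "eef_rot": TCP orientation; "wrist_force": force on the tool from outside, world axes, zero at the start; "wrist_torque": the same for the moment, N m; "finger_gap": finger opening in m; "grip_force": force on a finger pad.
Only numpy, scipy, OpenCV 4.12 (cv2) and the standard library are available. Lean on these libraries where they do the work, as an engineer would, in place of code of your own. Each camera call takes 0.05 s, during which the arm holds its last target. There are 200 camera calls.

## Task

Load the sample mill and start recipe two-four: stand the metal capsule from the white drying cradle upright on the bench and let go, take it again from above by its cap, lower it gently into the holder ring at the bottom of the mill's round well until it stands upright and fully home, and let go. Then press these keys on the mill's sloping panel, lightly, one at a time, each fully in and then right out again: the square key, the second round key from the left as seen from the robot, the fourth round key, and last the long bar. Press no other key, and leave the other things on the bench where they are.

Things in the scene. Friction and masses are not known exactly. Their poses are not given: they have to be found in the camera images.
- mill: Sample mill, fixed: cream housing 290 (x) by 240 (y) by 155 mm high. Origin: centre of its underside on the bench; -x faces the robot, y left, z up. Its front is a key panel sloping up at 22 degrees from a lip 114 mm high (x = -147 mm) to the flat deck (155 mm high, x = -47 to 143 mm). A mushroom stop button (unused) sticks out 24 mm on the left side, near the front.
- seat (a point): Centre of the well floor, 32 mm above the bench, where the capsule's foot belongs. The well is a round open hole in the deck, 110 mm wide and 123 mm deep, at mill x = 47 mm, y = 0. On its floor round this point stands the holder ring: bore 47 mm, outside 72 mm, 30 mm high. A seated capsule's top is 3 mm below the deck.
- capsule: Closed grinding capsule, plain metal, 120 mm long, about 0.3 kg. Origin: centre of its foot; z from foot to cap. Body 44 mm diameter from z = 0 to 82 mm (foot edge bevelled 4 mm), cap 30 mm diameter from 82 to 120 mm. Centre of mass 52 mm from the foot. It starts lying level in the cradle, axis 58 mm above the bench, cap to the cradle's +x. Stood leaning under 15 degrees it rights itself.
- cap_top (a point): Centre of the top face of the capsule's cap, 120 mm from the foot.
- cradle: White drying cradle, fixed: base 120 (x) by 86 (y) by 8 mm, lips 14 mm high, two V supports 45 mm wide and 12 mm thick at x = -41 and 19 mm, tops 45 mm high; fingers can straddle the lying capsule between them. Origin: centre of its underside; the capsule lies along x, foot near x = -55 mm. The bench is clear from 70 to 170 mm to its right (world -y) for standing the capsule.
- clear_top (a point): The square key 26 mm wide, at the left of the lower row. The centre of its top face, which stands 10 mm above the panel face when up; the point's z axis points out of the panel (22 degrees from vertical, tilted to the mill's -x), x up the slope, y along the row. Round keys are 44 mm apart, the rows 47 mm apart along the slope.
- clear (a joint): The square key 26 mm wide. Travel of this key into the panel, m: 0 up, 0.006 at the stop. The spring needs 1.6 N to start, 4.4 N at 3.5 mm (where it registers) and 6.4 N at the stop; it springs back up when let go.
- key1_top (a point): The first round key from the left (+y) in the upper row, 24 mm wide. The centre of its top face, which stands 10 mm above the panel face when up; the point's z axis points out of the panel (22 degrees from vertical, tilted to the mill's -x), x up the slope, y along the row. Round keys are 44 mm apart, the rows 47 mm apart along the slope.
- key1 (a joint): The first round key from the left (+y) in the upper row. Travel of this key into the panel, m: 0 up, 0.006 at the stop. The spring needs 1.6 N to start, 4.4 N at 3.5 mm (where it registers) and 6.4 N at the stop; it springs back up when let go.
- key2_top (a point): The second round key from the left in the upper row, 24 mm wide. The centre of its top face, which stands 10 mm above the panel face when up; the point's z axis points out of the panel (22 degrees from vertical, tilted to the mill's -x), x up the slope, y along the row. Round keys are 44 mm apart, the rows 47 mm apart along the slope.
- key2 (a joint): The second round key from the left in the upper row. Travel of this key into the panel, m: 0 up, 0.006 at the stop. The spring needs 1.6 N to start, 4.4 N at 3.5 mm (where it registers) and 6.4 N at the stop; it springs back up when let go.
- key3_top (a point): The third round key from the left in the upper row, 24 mm wide. The centre of its top face, which stands 10 mm above the panel face when up; the point's z axis points out of the panel (22 degrees from vertical, tilted to the mill's -x), x up the slope, y along the row. Round keys are 44 mm apart, the rows 47 mm apart along the slope.
- key3 (a joint): The third round key from the left in the upper row. Travel of this key into the panel, m: 0 up, 0.006 at the stop. The spring needs 1.6 N to start, 4.4 N at 3.5 mm (where it registers) and 6.4 N at the stop; it springs back up when let go.
- key4_top (a point): The fourth (rightmost) round key in the upper row, 24 mm wide. The centre of its top face, which stands 10 mm above the panel face when up; the point's z axis points out of the panel (22 degrees from vertical, tilted to the mill's -x), x up the slope, y along the row. Round keys are 44 mm apart, the rows 47 mm apart along the slope.
- key4 (a joint): The fourth (rightmost) round key in the upper row. Travel of this key into the panel, m: 0 up, 0.006 at the stop. The spring needs 1.6 N to start, 4.4 N at 3.5 mm (where it registers) and 6.4 N at the stop; it springs back up when let go.
- start_top (a point): The long bar key 80 mm wide (along y) by 24 mm, at the right of the lower row. The centre of its top face, which stands 10 mm above the panel face when up; the point's z axis points out of the panel (22 degrees from vertical, tilted to the mill's -x), x up the slope, y along the row. 
- start (a joint): The long bar key 80 mm wide (along y) by 24 mm. Travel of this key into the panel, m: 0 up, 0.006 at the stop. The spring needs 1.6 N to start, 4.4 N at 3.5 mm (where it registers) and 6.4 N at the stop; it springs back up when let go.
- stator_ring: Bystander: toothed steel cutter ring, 92 mm wide, 24 mm high, right of the mill. Origin: its underside centre.
- hub_disc: Bystander: steel disc 100 mm wide with a hub, 21 mm high, right of the mill. Origin: its underside centre.
- spanner: Bystander: steel spanner 160 mm long. Origin: its underside at the middle of its length.
- bowl: Bystander: steel bowl 124 mm wide, 50 mm high. Origin: its underside centre.
- jar: Bystander: amber jar 60 mm wide, 85 mm high. Origin: its underside centre.
- brush: Bystander: brush 170 mm long. Origin: its underside at the middle of its length.
- short_capsule: Bystander: a shorter and thinner metal capsule, 32 mm wide, 62 mm high, standing on the bench; not used. Origin: its underside centre.
Not all that is in view belongs to the job. Leave any pink or purple look-alike of the capsule alone.

How it is judged:
By the outcome, as a careful person would: the job done as asked, in the order asked, and still so for the second after the job is handed in, with the robot touching nothing.
It also fails if it takes over 61 s, if anything falls off the work surface, if the arm or the gripper's body presses on something with over 40 N, if the wrist force passes 120 N, or if a joint passes its speed limit or range.

## Working session

There is one attempt and no reset: what is moved stays moved. The work goes in short steps, Python scripts to look and compute and a tool call to move; the robot and the scene stay as the last step left them, time stands still between calls to the robot, and variables do not carry over. Pictures are saved under pics/ and viewed, at most 10 in all, crops included, and the job is handed in when it is done.

Besides the shell and the picture viewer there is one more tool, called after "Call:" as name(argument=value, ...) on one line, values as JSON. jog_arm: Moves the arm, as the interface text tells. Its arguments: {"type":"object","properties":{"targets":{"type":"array"},"squeeze":{"type":"number"}},"required":["targets"]}

```bash
mkdir -p pics; ls; cat > h.py <<'E'
import numpy as np, cv2
from scipy.spatial.transform import Rotation as Ro
from workcell import telemetry, vision, ticket
def save(n,im,f=1.0):
    cv2.imwrite('pics/'+n, cv2.resize(im[:,:,::-1],None,fx=f,fy=f,interpolation=cv2.INTER_CUBIC))
def cloud(s):
    K=np.array(s['camera_matrix']);d=s['depth'];v,u=np.mgrid[:d.shape[0],:d.shape[1]]
    c=np.stack([(u-K[0,2])/K[0,0]*d,(v-K[1,2])/K[1,1]*d,d],-1)
    P=(c-np.array(s['t']))@np.array(s['R']); P[d<=0]=np.nan
    return P
def ray(s,u,v,z):
    K=np.array(s['camera_matrix']);R=np.array(s['R']);t=np.array(s['t'])
    o=-R.T@t; r=R.T@np.linalg.solve(K,[u,v,1.]); return o+r*(z-o[2])/r[2]
def proj(s,X):
    c=np.array(s['R'])@np.array(X)+np.array(s['t']); p=np.array(s['camera_matrix'])@c; return p[:2]/p[2]
def st():
    s=telemetry.sense(); print(round(s['time'],2),'pos',np.round(s['position'],4),'R',np.round(Ro.from_rotvec(s['eef_rot']).as_matrix(),3).tolist(),'F',np.round(s['wrist_force'],1),'gap',round(s['finger_gap'],4),'grip',np.round(s['grip_force'],1),'q',np.round(s['q'],2)); return s
E
python3 - <<'E'
from h import *
st()
for n in ('scene','top'):
    s=vision.snapshot(n); save(n+'0.png',s['image'],1.25); np.save(n+'0.npy',s,allow_pickle=True)
    R=np.array(s['R']);print(n,-R.T@np.array(s['t']),R.round(2).tolist())
E
```

```text
pics
0.0 pos [0.2528 0.571  0.2304] R [[-0.914, 0.405, -0.001], [0.405, 0.914, -0.002], [-0.0, -0.002, -1.0]] F [-0.2 -0.2 -0.5] gap 0.0856 grip 0.0 q [-1.22  0.41 -0.01  1.6   0.01  1.13 -0.08]
scene [1.14299295 0.49804224 0.85328632] [[-0.54, 0.84, 0.02], [0.57, 0.38, -0.73], [-0.62, -0.39, -0.68]]
top [0.26432934 0.07459044 1.25448265] [[-0.01, -1.0, 0.01], [-0.98, 0.0, -0.17], [0.17, -0.01, -0.98]]
```

View pics/scene0.png

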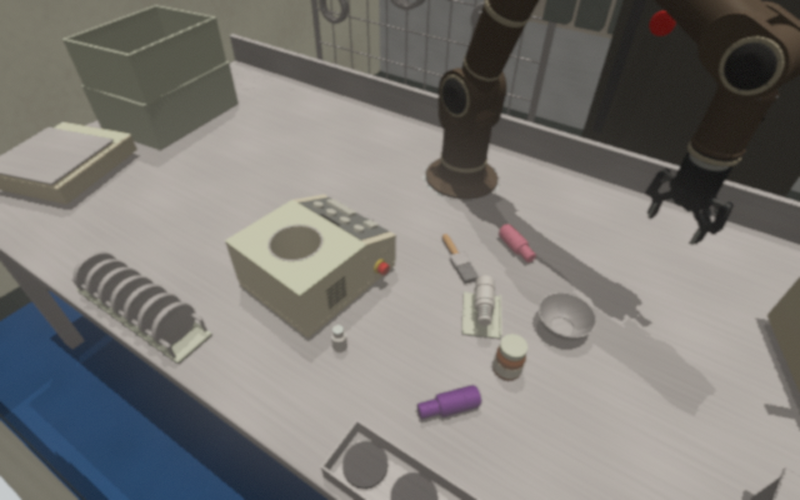

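View pics/top0.png

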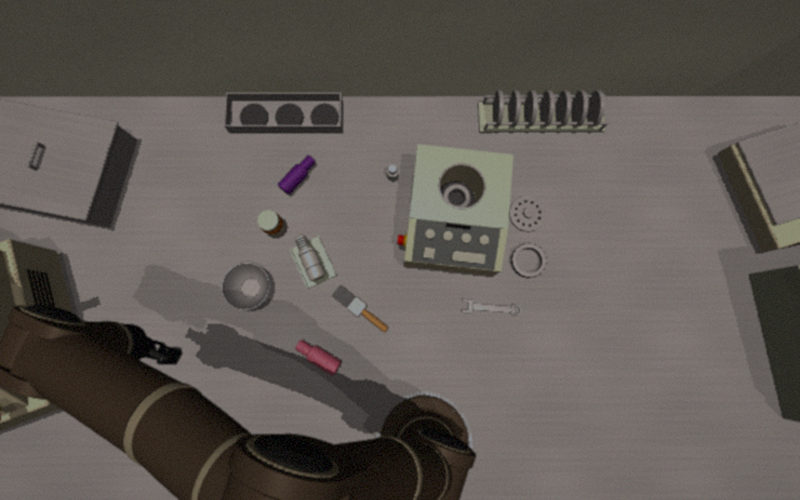

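The scene view shows these candidates, with pixels in the 800x500 top view:
- Metal capsule in the white cradle at (311,258).
- Pink look-alike at (318,355).
- Purple look-alike at (297,175).
- Short metal capsule at (392,171).

The one in the white cradle fits the description: plain metal, lying in the cradle, cap toward the upper left. The mill is at about (460,208), with its well at (460,187). I'll confirm the capsule in a crop while measuring.

```bash
python3 - <<'E'
from h import *
s=np.load('top0.npy',allow_pickle=True).item(); P=cloud(s); im=s['image']
v,u=np.mgrid[:400,:640]
# mill deck
m=(abs(P[...,2]-.155)<.006)&(u>310)&(u<430)&(v>100)&(v<230)
Q=P[m];print('deck n',len(Q),'z',np.median(Q[:,2]))
r=cv2.minAreaRect((Q[:,:2]*1000).astype(np.float32)); print('deck rect',r)
# slope: points between .10 and .155
m2=(P[...,2]>.09)&(u>320)&(u<412)&(v>115)&(v<225)
print('all rect',cv2.minAreaRect((P[m2][:,:2]*1000).astype(np.float32)))
# capsule + cradle
w=(u>225)&(u<275)&(v>180)&(v<235)
c=w&(P[...,2]>.05); Q=P[c]; print('cap pts',len(Q),'zmax',np.nanpercentile(Q[:,2],98))
r=cv2.minAreaRect((Q[:,:2]*1000).astype(np.float32)); print('capsule',r,cv2.boxPoints(r).tolist())
hsv=cv2.cvtColor(im,cv2.COLOR_RGB2HSV)
b=w&(P[...,2]>.003)
r=cv2.minAreaRect((P[b][:,:2]*1000).astype(np.float32)); print('cradle',r,cv2.boxPoints(r).tolist())
save('crop1.png',im[90:240,215:435],3.5)
E
```

```text
deck n 4319 z 0.1550273106398761
deck rect ((604.1533203125, -93.09471130371094), (241.02847290039062, 234.00709533691406), 83.32760620117188)
all rect ((575.8426513671875, -89.4432373046875), (241.70298767089844, 291.0934753417969), 83.32760620117188)
cap pts 455 zmax 0.08189709524811752
capsule ((464.72808837890625, 292.30999755859375), (120.9540786743164, 43.38648223876953), 25.8482723236084) [[400.8436279296875, 285.46551513671875], [419.75970458984375, 246.41978454589844], [528.612548828125, 299.15447998046875], [509.69647216796875, 338.2001953125]]
cradle ((466.3394470214844, 291.1851806640625), (186.07415771484375, 162.31338500976562), 1.8666424751281738) [[370.70819091796875, 369.2682800292969], [375.99530029296875, 207.04104614257812], [561.970703125, 213.10208129882812], [556.68359375, 375.3293151855469]]
```

View pics/crop1.png

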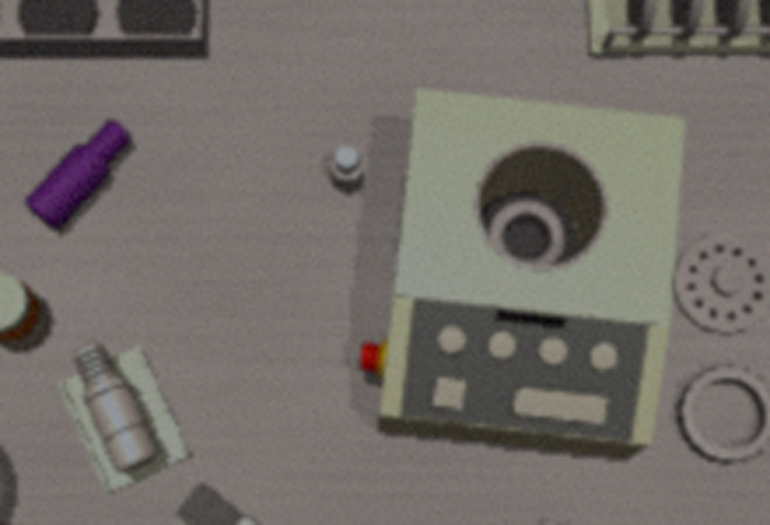

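The crop at 3.5x confirms the plain metal capsule in the white cradle. Its body is at (125,420) and its cap at (92,360), pointing toward +x/+y. In the same crop:
- Round keys at (452,339), (502,345), (553,350) and (603,356).
- Square key at (449,393).
- Bar at (561,405).
- Holder ring at (527,235).

Next I'll go above the capsule's cap.

Call:
jog_arm(targets=[[0.06,[-0.335,-0.135,0.0],-49.7],[0.06,[-0.335,-0.135,0.0],-49.7],[0.06,[-0.335,-0.135,0.0],-49.7],[0.06,[-0.335,-0.135,0.0],-49.7],[0.06,[-0.335,-0.135,0.0],-49.7],[0.06,[-0.335,-0.135,0.0],-49.7],[0.06,[-0.335,-0.135,0.0],-49.7],[0.06,[-0.335,-0.135,0.0],-49.7]])

```text
time: 0.77
position: [0.4785, 0.3388, 0.2311]
eef_rot: [0.714, -3.059, -0.0]
wrist_force: [0.5, 0.4, -0.0]
finger_gap: 0.0602
grip_force: 0.0
```

Call:
jog_arm(targets=[[0.06,[0,0,0],0],[0.06,[0,0,0],0],[0.06,[0,0,0],0]])

```text
time: 1.02
position: [0.4776, 0.3402, 0.2309]
eef_rot: [0.7, -3.062, -0.0]
wrist_force: [0.4, 0.6, 0.2]
finger_gap: 0.0602
grip_force: 0.0
```

```bash
python3 - <<'E'
from h import *
st()
s=vision.snapshot('wrist'); save('w1.png',s['image']); np.save('w1.npy',s,allow_pickle=True)
P=cloud(s); R=np.array(s['R']);print(-R.T@np.array(s['t']),R.round(2).tolist())
for X in ([.505,.312,.073],[.411,.266,.08],[.519,.319,.058]): print(proj(s,X))
m=(P[...,2]>.055)&(P[...,2]<.09)&(np.hypot(P[...,0]-.465,P[...,1]-.292)<.09)
r=cv2.minAreaRect((P[m][:,:2]*1000).astype(np.float32)); print(m.sum(),r,cv2.boxPoints(r).round(1).tolist(),np.nanpercentile(P[m][:,2],97))
E
```

```text
1.02 pos [0.4776 0.3402 0.2309] R [[-0.901, -0.435, -0.001], [-0.435, 0.901, 0.0], [0.001, 0.0, -1.0]] F [0.4 0.6 0.2] gap 0.0602 grip 0.0 q [-0.65  0.35 -0.06  1.69  0.02  1.1   1.3 ]
[0.40581146 0.30600125 0.37348638] [[-0.43, 0.9, 0.0], [0.86, 0.41, 0.31], [0.28, 0.14, -0.95]]
[268.93357284 189.69268605]
[261.93977185  61.49067272]
[271.65508932 201.10510714]
6414 ((466.09173583984375, 295.275146484375), (119.9766616821289, 44.0637092590332), 25.167255401611328) [[402.3999938964844, 289.70001220703125], [421.20001220703125, 249.8000030517578], [529.7999877929688, 300.79998779296875], [511.0, 340.70001220703125]] 0.0801893020382674
```

Call:
jog_arm(targets=[[0.06,[-0.0146,-0.0361,0.0],0],[0.06,[-0.0146,-0.0361,0.03],0],[0.06,[-0.0146,-0.0361,0.07],0],[0.06,[-0.0146,-0.0361,0.11],0],[0.06,[-0.0146,-0.0361,0.15],0],[0.06,[-0.0146,-0.0361,0.175],0],[0.06,[-0.0146,-0.0361,0.193],0],[0.06,[-0.0146,-0.0361,0.193],0]])

```text
time: 1.73
position: [0.503, 0.3143, 0.034]
eef_rot: [0.705, -3.054, 0.003]
wrist_force: [-0.5, 0.9, 0.5]
finger_gap: 0.0597
grip_force: 0.0
```

Call:
jog_arm(targets=[[0.02,[0,0,0],0],[0.02,[0,0,0],0],[0.02,[0,0,0],0],[0.02,[0,0,0],0],[0.02,[0,0,0],0],[0.02,[0,0,0],0]], squeeze=20)

```text
time: 2.23
position: [0.5083, 0.3147, 0.04]
eef_rot: [-0.7, 3.059, 0.002]
wrist_force: [3.2, -0.5, 5.9]
finger_gap: 0.0287
grip_force: 22.0
```

Call:
jog_arm(targets=[[0.02,[0,0,-0.015],0],[0.02,[0,0,-0.035],0],[0.02,[0,0,-0.06],0],[0.02,[0,0,-0.085],0],[0.02,[0,0,-0.11],0],[0.02,[0,0,-0.135],0],[0.02,[0,0,-0.15],0],[0.02,[0,0,-0.16],0]])

```text
time: 2.9
position: [0.5067, 0.3144, 0.2003]
eef_rot: [-0.702, 3.061, 0.002]
wrist_force: [0.8, -0.5, -1.7]
finger_gap: 0.0297
grip_force: 21.3
```

```bash
python3 - <<'E'
from h import *
st()
a=vision.snapshot('scene'); 
p=proj(a,[.508,.315,.2]).astype(int);print(p)
y,x=max(p[1]-80,0),max(p[0]-100,0)
i=a['image'][y:y+180,x:x+200]
w=vision.snapshot('wrist')['image']
save('w2.png',np.hstack([cv2.resize(i,(400,360)),cv2.resize(w,(400,360))]))
E
```

```text
2.9 pos [0.5067 0.3144 0.2003] R [[-0.9, -0.436, 0.001], [-0.436, 0.9, 0.001], [-0.002, 0.001, -1.0]] F [ 0.8 -0.5 -1.7] gap 0.0297 grip 21.3 q [-0.6   0.39 -0.05  1.7   0.02  1.05  1.37]
[395 216]
```

View pics/w2.png

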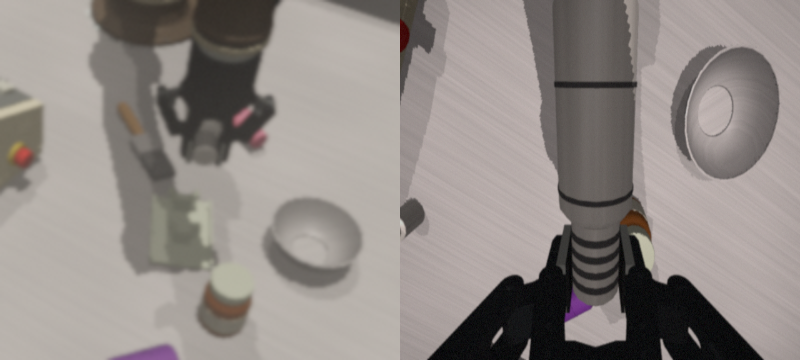

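The left half shows the capsule held by its cap at about (205,145). It is still almost level and did not swing down. In the wrist view (right half) the body is at (595,110). I'll carry it over the clear spot, go low, and ease the grip so it pivots.

Call:
jog_arm(targets=[[0.02,[0.017,-0.031,0],0],[0.02,[0.034,-0.063,0.0],0],[0.02,[0.051,-0.095,0.01],0],[0.02,[0.069,-0.1266,0.02],0],[0.02,[0.069,-0.1266,0.045],0],[0.02,[0.069,-0.1266,0.07],0],[0.02,[0.069,-0.1266,0.085],0],[0.02,[0.069,-0.1266,0.085],0]])

```text
time: 3.67
position: [0.4966, 0.1685, 0.1088]
eef_rot: [0.7, -3.054, 0.002]
wrist_force: [0.1, -0.9, -1.5]
finger_gap: 0.0294
grip_force: 21.3
```

Call:
jog_arm(targets=[[0.029,[0,0,0],0],[0.029,[0,0,0],0],[0.029,[0,0,0],0]])

```text
time: 3.92
position: [0.5004, 0.1704, 0.1141]
eef_rot: [-0.702, 3.061, 0.0]
wrist_force: [0.3, -0.6, -2.5]
finger_gap: 0.0295
grip_force: 21.3
```

```bash
cat >> h.py <<'E'
def tilt(n='wrist'):
    s=telemetry.sense(); M=Ro.from_rotvec(s['eef_rot']).as_matrix(); w=vision.snapshot(n)
    P=cloud(w); T=(P-np.array(s['position']))@M   # tool coords
    m=(abs(T[...,1])<.024)&(abs(T[...,0])<.16)&(P[...,2]>.012)&(T[...,2]>-.08)
    # body points
    Q=T[m]; b=Q[(abs(Q[:,1])<.004)]
    b=b[np.argsort(b[:,0])]
    print('n',m.sum(),'ridge x,z:',[(round(float(np.median(k[:,0]))*1e3),round(float(np.median(k[:,2]))*1e3)) for k in np.array_split(b,12) if len(k)])
    return w,T,m
E
python3 - <<'E'
from h import *
st(); tilt()
E
```

```text
3.92 pos [0.5004 0.1704 0.1141] R [[-0.9, -0.436, 0.001], [-0.436, 0.9, 0.001], [-0.001, 0.0, -1.0]] F [ 0.3 -0.6 -2.5] gap 0.0295 grip 21.3 q [-0.41  0.38 -0.01  1.95  0.01  0.8   1.6 ]
n 48636 ridge x,z: [(-4, -33), (9, -33), (13, -32), (29, -36), (39, -36), (49, -36), (58, -35), (67, -35), (75, -34), (83, -33), (90, -33), (97, -32)]
```

Call:
jog_arm(targets=[[0.0296,[0,0,0],0],[0.0296,[0,0,0],0]])

```text
time: 4.13
position: [0.5001, 0.1702, 0.114]
eef_rot: [-0.702, 3.061, 0.0]
wrist_force: [-0.8, 0.3, -3.0]
finger_gap: 0.0296
grip_force: 9.4
```

Call:
jog_arm(targets=[[0.0299,[0,0,0],0],[0.0299,[0,0,0],0]])

```text
time: 4.3
position: [0.5, 0.17, 0.1137]
eef_rot: [-0.702, 3.062, 0.0]
wrist_force: [-0.7, 0.5, 0.0]
finger_gap: 0.0298
grip_force: 0.5
```

```bash
python3 - <<'E'
from h import *
st(); tilt()
E
```

```text
4.3 pos [0.5    0.17   0.1137] R [[-0.9, -0.436, 0.001], [-0.436, 0.9, 0.0], [-0.001, -0.0, -1.0]] F [-0.7  0.5  0. ] gap 0.0298 grip 0.5 q [-0.41  0.39 -0.01  1.95  0.01  0.8   1.6 ]
n 20850 ridge x,z: [(-7, -6), (0, -6), (6, -6), (10, -75), (11, -77), (11, -78), (15, -6), (18, 3), (19, 10), (20, 31), (25, 42), (26, 69)]
```

Call:
jog_arm(targets=[[0.034,[0,0,0],0],[0.045,[0,0,0],0],[0.06,[0,0,0],0],[0.06,[0,0,-0.03],0],[0.06,[0,0,-0.07],0],[0.06,[0,0,-0.1],0],[0.06,[0,0,-0.1],0],[0.06,[0,0,-0.1],0]])

```text
time: 5.02
position: [0.501, 0.1704, 0.2154]
eef_rot: [-0.701, 3.058, 0.001]
wrist_force: [-0.0, 0.9, -0.6]
finger_gap: 0.0599
grip_force: 0.0
```

```bash
python3 - <<'E'
from h import *
s=st(); w=vision.snapshot('wrist'); P=cloud(w); save('w3.png',w['image'])
m=(P[...,2]>.112)&(P[...,2]<.128)&(np.hypot(P[...,0]-.5,P[...,1]-.17)<.05)
Q=P[m]*1000; c,r=cv2.minEnclosingCircle(Q[:,:2].astype(np.float32)); print('cap',len(Q),c,r,np.median(Q[:,2]))
m=(P[...,2]>.02)&(P[...,2]<.128)&(np.hypot(P[...,0]-.5,P[...,1]-.17)<.06)
Q=P[m]
for z in (.03,.05,.075,.1,.12):
    k=Q[abs(Q[:,2]-z)<.006]*1000
    if len(k): print(z,len(k),k[:,:2].min(0),k[:,:2].max(0))
M=Ro.from_rotvec(s['eef_rot']).as_matrix(); print('delta tool',M.T@(np.array([c[0]/1e3,c[1]/1e3,.12])-s['position']))
E
```

```text
5.02 pos [0.501  0.1704 0.2154] R [[-0.9, -0.435, 0.004], [-0.435, 0.9, 0.002], [-0.004, -0.0, -1.0]] F [-0.   0.9 -0.6] gap 0.0599 grip 0.0 q [-0.41  0.26 -0.01  1.85  0.    1.02  1.6 ]
cap 1466 (495.0997009277344, 168.3976287841797) 15.218633651733398 119.78211956828838
0.03 79 [473.34769961 146.79908241] [501.69452507 183.67766171]
0.05 100 [473.44452377 146.84449393] [495.29017763 183.30238276]
0.075 506 [473.35217295 146.75287559] [514.15961375 190.29907885]
0.1 127 [480.08095038 153.39115383] [497.09747275 180.4593085 ]
0.12 1404 [479.97976538 153.59072069] [509.95726326 183.15092257]
delta tool [0.00662148 0.00080329 0.09536471]
```

View pics/w3.png

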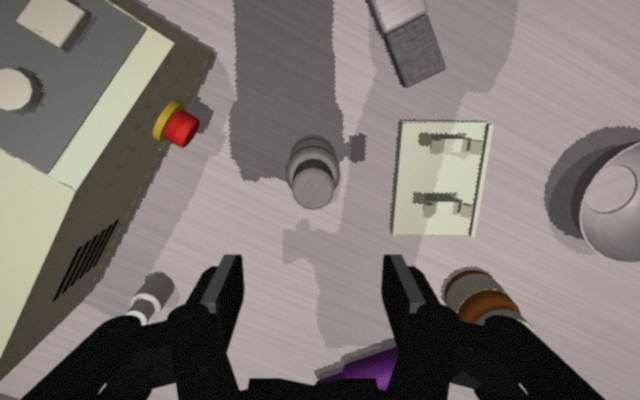

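The capsule stands free and upright at about (313,185) in the wrist view, beside the empty cradle at (440,180). I'll retake it by the cap and lift it.

Call:
jog_arm(targets=[[0.06,[0.0066,0.0008,0.0],0],[0.06,[0.0066,0.0008,0.03],0],[0.06,[0.0066,0.0008,0.07],0],[0.06,[0.0066,0.0008,0.1],0],[0.06,[0.0066,0.0008,0.12],0],[0.06,[0.0066,0.0008,0.128],0],[0.06,[0.0066,0.0008,0.128],0],[0.06,[0.0066,0.0008,0.128],0]])

```text
time: 5.73
position: [0.4933, 0.1677, 0.0852]
eef_rot: [0.702, -3.061, 0.0]
wrist_force: [0.3, -0.0, 0.1]
finger_gap: 0.0599
grip_force: 0.0
```

Call:
jog_arm(targets=[[0.02,[0,0,0],0],[0.02,[0,0,0],0],[0.02,[0,0,0],0],[0.02,[0,0,0],0],[0.02,[0,0,0],0],[0.02,[0,0,-0.01],0],[0.02,[0,0,-0.03],0],[0.02,[0,0,-0.06],0]], squeeze=40)

```text
time: 6.4
position: [0.4916, 0.1671, 0.1444]
eef_rot: [0.701, -3.057, 0.001]
wrist_force: [1.0, 0.4, -3.1]
finger_gap: 0.0287
grip_force: 39.7
```

```bash
python3 - <<'E'
from h import *
st(); tilt()
s=np.load('top0.npy',allow_pickle=True).item(); P=cloud(s)*1000
m=(np.hypot(P[...,0]-624,P[...,1]+95)<54)
for z,lo,hi in ((62,56,67),(32,27,38)):
    Q=P[m&(P[...,2]>lo)&(P[...,2]<hi)]
    c,r=cv2.minEnclosingCircle(Q[:,:2].astype(np.float32)); print(z,len(Q),c,r,np.median(Q[:,2]))
# hole in deck: grid of deck points
d=(abs(P[...,2]-155)<5)&(np.hypot(P[...,0]-624,P[...,1]+95)<75); Q=P[d][:,:2]
# rim: algebraic fit to innermost points per angle
a=np.arctan2(Q[:,1]+95,Q[:,0]-624); rr=np.hypot(Q[:,0]-624,Q[:,1]+95)
E_=np.array([Q[k][rr[k].argmin()] for k in [np.where(abs(a-t)<.1)[0] for t in np.arange(-3,3.1,.2)] if len(k)])
A=np.c_[2*E_,np.ones(len(E_))]; x=np.linalg.lstsq(A,(E_**2).sum(1),rcond=None)[0]; print('rim',x[:2],np.sqrt(x[2]+x[0]**2+x[1]**2))
E
```

```text
6.4 pos [0.4916 0.1671 0.1444] R [[-0.9, -0.436, -0.005], [-0.436, 0.9, -0.002], [0.005, 0.0, -1.0]] F [ 1.   0.4 -3.1] gap 0.0287 grip 39.7 q [-0.41  0.33 -0.01  1.94  0.01  0.87  1.6 ]
n 23740 ridge x,z: [(-11, -33), (-4, -33), (2, -33), (8, -33), (10, -76), (11, -78), (13, -27), (14, -18), (14, -16), (17, 5), (20, 32), (21, 37)]
62 160 (626.0288696289062, -104.77960205078125) 44.12679672241211 62.320279320726755
32 236 (637.703125, -100.25638580322266) 50.05632781982422 32.32067975904566
rim [624.09994659 -94.7777369 ] 54.78472319663314
```

Call:
jog_arm(targets=[[0.02,[0,0,-0.03],0],[0.02,[0,0,-0.065],0],[0.02,[0,0,-0.1],0],[0.02,[0,0,-0.135],0],[0.02,[-0.004,-0.02,-0.155],5],[0.02,[-0.01,-0.05,-0.155],10],[0.02,[-0.017,-0.083,-0.155],16],[0.02,[-0.024,-0.116,-0.155],22]])

```text
time: 7.12
position: [0.566, 0.073, 0.3017]
eef_rot: [-0.099, 3.138, 0.001]
wrist_force: [1.0, 0.6, -2.4]
finger_gap: 0.0292
grip_force: 40.1
```

```bash
python3 - <<'E'
from h import *
s=st(); M=Ro.from_rotvec(s['eef_rot']).as_matrix()
d=M.T@(np.array([.70,-.104,.30])-s['position']); print('d',d.round(4), 'roll to', np.degrees(np.arctan2(M[1,0],M[0,0]))%360-173.33)
E
```

```text
7.12 pos [0.566  0.073  0.3017] R [[-0.998, -0.063, 0.002], [-0.063, 0.998, 0.001], [-0.002, 0.001, -1.0]] F [ 1.   0.6 -2.4] gap 0.0292 grip 40.1 q [-0.31  0.26  0.12  1.64 -0.03  1.24  1.45]
d [-0.1226 -0.1851  0.0018] roll to 10.281392717205932
```

Call:
jog_arm(targets=[[0.02,[-0.016,-0.024,0],2],[0.02,[-0.036,-0.055,0],5],[0.02,[-0.056,-0.085,0],8],[0.02,[-0.076,-0.115,0],10.3],[0.02,[-0.096,-0.145,0],10.3],[0.02,[-0.114,-0.171,0],10.3],[0.02,[-0.1226,-0.185,0],10.3],[0.02,[-0.1226,-0.185,0],10.3]])

```text
time: 7.78
position: [0.7008, -0.1077, 0.2994]
eef_rot: [-0.186, -3.135, 0.004]
wrist_force: [-0.6, -0.3, -2.0]
finger_gap: 0.0288
grip_force: 40.1
```

Call:
jog_arm(targets=[[0.02,[0,0,0],0],[0.02,[0,0,0],0]])

```text
time: 7.95
position: [0.6999, -0.1015, 0.3003]
eef_rot: [-0.176, -3.136, -0.002]
wrist_force: [-0.1, 0.9, -2.8]
finger_gap: 0.0289
grip_force: 40.1
```

```bash
python3 - <<'E'
from h import *
s=st(); M=Ro.from_rotvec(s['eef_rot']).as_matrix()
w=vision.snapshot('wrist'); save('w4.png',w['image']); np.save('w4.npy',w,allow_pickle=True)
P=cloud(w); T=(P-np.array(s['position']))@M*1000
m=(T[...,2]<-28)&(T[...,2]>-38)&(abs(T[...,0])<22)&(abs(T[...,1])<13)
print('cap top',m.sum(),T[m].min(0),T[m].max(0))
P=P*1000
def circ(E_):
    A=np.c_[2*E_,np.ones(len(E_))]; x=np.linalg.lstsq(A,(E_**2).sum(1),rcond=None)[0]; return x[:2],np.sqrt(x[2]+x[0]**2+x[1]**2)
d=(abs(P[...,2]-155)<5)&(np.hypot(P[...,0]-624,P[...,1]+95)<75); Q=P[d][:,:2]
a=np.arctan2(Q[:,1]+95,Q[:,0]-624); rr=np.hypot(Q[:,0]-624,Q[:,1]+95)
E_=np.array([Q[k][rr[k].argmin()] for k in [np.where(abs(a-t)<.05)[0] for t in np.arange(-3.1,3.15,.1)] if len(k)])
E_=E_[np.hypot(E_[:,0]-624,E_[:,1]+95)<59]; print('rim',len(E_),circ(E_),'deck z',np.median(P[d][:,2]))
g=(abs(P[...,2]-62)<4)&(np.hypot(P[...,0]-624,P[...,1]+95)<45); Q=P[g][:,:2]
print('ring',len(Q),cv2.minEnclosingCircle(Q.astype(np.float32)),np.median(P[g][:,2]))
E
```

```text
7.95 pos [ 0.6999 -0.1015  0.3003] R [[-0.994, 0.112, -0.001], [0.112, 0.994, 0.001], [0.001, 0.001, -1.0]] F [-0.1  0.9 -2.8] gap 0.0289 grip 40.1 q [-0.06  0.52  0.22  1.28 -0.11  1.35  1.62]
cap top 4519 [-16.27903046 -12.97601199 -35.06782772] [ 15.01541766  12.97003643 -28.01404424]
rim 63 (array([626.48244729, -92.34024522]), np.float64(54.47051297892988)) deck z 155.01968000091898
ring 2326 ((626.5744018554688, -92.29540252685547), 35.951805114746094) 61.751445229395614
```

View pics/w4.png

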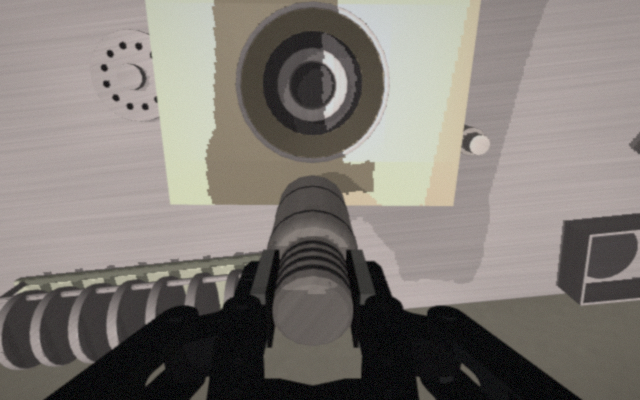

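The wrist view shows the holder ring at (312,85), clear inside the well. The capsule hangs straight, with its cap at (313,305). I'll measure the capsule's offset in this same camera so calibration errors cancel.

```bash
python3 - <<'E'
from h import *
s=telemetry.sense(); M=Ro.from_rotvec(s['eef_rot']).as_matrix()
w=np.load('w4.npy',allow_pickle=True).item(); T=(cloud(w)-np.array(s['position']))@M*1000
m=(T[...,2]<-31)&(T[...,2]>-37)&(abs(T[...,0])<22)&(abs(T[...,1])<14.2)
mm=cv2.morphologyEx(m.astype(np.uint8),cv2.MORPH_OPEN,np.ones((5,5)))>0
Q=T[mm]; r=Q[:,0]
for x in range(-14,16,4):
    k=Q[abs(r-x)<1]; print(x,len(k),k[:,1].min().round(1) if len(k) else '',k[:,1].max().round(1) if len(k) else '',np.median(k[:,2]).round(1) if len(k) else '')
# body: rows low near foot
b=(T[...,2]>20)&(T[...,2]<80)&(abs(T[...,0])<32)&(abs(T[...,1])<35)
for z in (25,40,55,70):
    k=T[b&(abs(T[...,2]-z)<3)]; print('body',z,len(k),k[:,1].min().round(1),k[:,1].max().round(1),'x',k[:,0].min().round(1),k[:,0].max().round(1)) if len(k) else 0
E
```

```text
-14 49 -6.1 5.5 -32.3
-10 249 -11.2 11.8 -32.7
-6 306 -13.0 12.7 -32.9
-2 352 -13.9 14.1 -32.8
2 356 -13.4 14.0 -32.9
6 354 -12.2 13.5 -32.8
10 272 -9.6 10.9 -32.8
14 28 -3.9 2.4 -31.9
body 25 307 -20.1 20.4 x 7.3 21.7
body 40 251 -20.1 20.1 x 7.6 21.4
body 55 240 -21.9 21.7 x 2.8 21.8
body 70 150 -20.0 20.0 x 7.8 21.5
```

Call:
jog_arm(targets=[[0.02,[0.02,0,0],0],[0.02,[0.045,0.0,0],0],[0.02,[0.065,0.0,0],0],[0.02,[0.0747,0.0002,0.01],0],[0.02,[0.0747,0.0002,0.025],0],[0.02,[0.0747,0.0002,0.038],0],[0.02,[0.0747,0.0002,0.04],0],[0.02,[0.0747,0.0002,0.04],0]])

```text
time: 8.67
position: [0.6255, -0.0926, 0.2601]
eef_rot: [-0.175, -3.136, -0.001]
wrist_force: [-0.9, -0.7, -1.3]
finger_gap: 0.029
grip_force: 40.1
```

Call:
jog_arm(targets=[[0.02,[0,0,0],0],[0.02,[0,0,0],0]])

```text
time: 8.83
position: [0.6267, -0.0936, 0.2614]
eef_rot: [0.177, 3.135, 0.0]
wrist_force: [-0.3, -0.9, -2.3]
finger_gap: 0.0292
grip_force: 40.1
```

```bash
python3 - <<'E'
from h import *
s=st(); M=Ro.from_rotvec(s['eef_rot']).as_matrix()
w=vision.snapshot('wrist'); np.save('w5.npy',w,allow_pickle=True)
T=(cloud(w)-np.array(s['position']))@M*1000; P=cloud(w)*1000
d=(abs(P[...,2]-155)<4); Q=P[d][:,:2]
a=np.arctan2(Q[:,1]+93,Q[:,0]-626); rr=np.hypot(Q[:,0]-626,Q[:,1]+93)
E_=np.array([Q[k][rr[k].argmin()] for k in [np.where(abs(a-t)<.05)[0] for t in np.arange(-3.1,3.15,.1)] if len(k)])
E_=E_[abs(np.hypot(E_[:,0]-626,E_[:,1]+93)-55)<5]
A=np.c_[2*E_,np.ones(len(E_))]; x=np.linalg.lstsq(A,(E_**2).sum(1),rcond=None)[0]; print('rim',len(E_),x[:2],np.sqrt(x[2]+x[0]**2+x[1]**2))
b=(abs(T[...,0])<32)&(abs(T[...,1])<35)
for z in (25,40,70):
    k=T[b&(abs(T[...,2]-z)<3)]; print('body',z,len(k),k[:,1].min().round(1),k[:,1].max().round(1),'x',k[:,0].max().round(1)) if len(k) else 0
E
```

```text
8.83 pos [ 0.6267 -0.0936  0.2614] R [[-0.994, 0.112, 0.002], [0.112, 0.994, -0.0], [-0.002, 0.0, -1.0]] F [-0.3 -0.9 -2.3] gap 0.0292 grip 40.1 q [-0.08  0.4   0.22  1.55 -0.09  1.2   1.61]
rim 50 [626.12752875 -92.36530466] 54.43603895073179
body 25 289 -19.3 20.5 x 21.3
body 40 235 -19.6 20.6 x 21.4
body 70 161 -19.9 20.4 x 21.6
```

Call:
jog_arm(targets=[[0.02,[0.0012,0.0005,0.01],0],[0.02,[0.0012,0.0005,0.03],0],[0.02,[0.0012,0.0005,0.05],0],[0.02,[0.0012,0.0005,0.07],0],[0.02,[0.0012,0.0005,0.085],0],[0.02,[0.0012,0.0005,0.097],0],[0.02,[0.0012,0.0005,0.103],0],[0.02,[0.0012,0.0005,0.105],0]])

```text
time: 9.55
position: [0.6245, -0.0933, 0.1541]
eef_rot: [-0.178, -3.135, -0.0]
wrist_force: [-0.3, 0.2, -2.6]
finger_gap: 0.0292
grip_force: 40.1
```

Call:
jog_arm(targets=[[0.02,[0,0,0.002],0],[0.02,[0,0,0.004],0],[0.02,[0,0,0.006],0],[0.02,[0,0,0.008],0],[0.02,[0,0,0.01],0],[0.02,[0,0,0.012],0]])

```text
time: 10.05
position: [0.6251, -0.0933, 0.1434]
eef_rot: [0.178, 3.136, 0.0]
wrist_force: [-0.5, -0.7, -2.2]
finger_gap: 0.0289
grip_force: 40.1
```

Call:
jog_arm(targets=[[0.02,[0,0,0.003],0],[0.02,[0,0,0.006],0],[0.02,[0,0,0.009],0],[0.02,[0,0,0.012],0],[0.02,[0,0,0.015],0],[0.02,[0,0,0.018],0],[0.02,[0,0,0.02],0],[0.02,[0,0,0.021],0]])

```text
time: 10.72
position: [0.6248, -0.0933, 0.1218]
eef_rot: [-0.177, -3.136, -0.0]
wrist_force: [0.5, -0.3, -2.4]
finger_gap: 0.029
grip_force: 40.1
```

Call:
jog_arm(targets=[[0.02,[0,0,0.001],0],[0.02,[0,0,0.002],0],[0.02,[0,0,0.003],0],[0.02,[0,0,0.003],0]])

```text
time: 11.05
position: [0.625, -0.0933, 0.1192]
eef_rot: [-0.178, -3.136, -0.0]
wrist_force: [-0.9, 0.1, -2.4]
finger_gap: 0.0294
grip_force: 40.1
```

Call:
jog_arm(targets=[[0.02,[0,0,0.0005],0],[0.02,[0,0,0.001],0],[0.02,[0,0,0.0015],0],[0.02,[0,0,0.0015],0]])

```text
time: 11.38
position: [0.6255, -0.0935, 0.1188]
eef_rot: [0.178, 3.135, 0.0]
wrist_force: [-1.8, 0.2, 4.6]
finger_gap: 0.0288
grip_force: 41.0
```

Call:
jog_arm(targets=[[0.0296,[0,0,0],0],[0.032,[0,0,0],0],[0.045,[0,0,0],0],[0.045,[0,0,0],0],[0.045,[0,0,-0.02],0],[0.045,[0,0,-0.05],0],[0.045,[0,0,-0.085],0],[0.045,[0,0,-0.12],0]])

```text
time: 12.05
position: [0.6245, -0.0933, 0.2384]
eef_rot: [-0.178, -3.135, 0.0]
wrist_force: [0.5, -0.2, -0.5]
finger_gap: 0.0451
grip_force: 0.0
```

Call:
jog_arm(targets=[[0.0,[0.02,0,0.0],0],[0.0,[0.05,0,0],0],[0.0,[0.08,0,0],0],[0.0,[0.1,0,0],0],[0.0,[0.1,0,0],0],[0.0,[0.1,0,0],0],[0.0,[0.1,0,0],0]])

```text
time: 12.63
position: [0.5265, -0.082, 0.2381]
eef_rot: [0.177, 3.135, 0.0]
wrist_force: [0.1, -0.3, -0.4]
finger_gap: 0.0002
grip_force: 0.0
```

```bash
cat > keys.py <<'E'
from h import *
s=st()
def cen(n,f):
    w=vision.snapshot(n) if n!='top0' else np.load('top0.npy',allow_pickle=True).item()
    P=cloud(w); yaw=np.radians(-6.67); ox=np.array([.5775,-.0897])
    c,sn=np.cos(yaw),np.sin(yaw); X=P[...,0]-ox[0];Y=P[...,1]-ox[1]
    mx=c*X+sn*Y; my=-sn*X+c*Y
    # height above panel face along normal
    t=np.tan(np.radians(22)); h=(P[...,2]-(.114+(mx+.147)*t))*np.cos(np.radians(22))
    L=(mx>-.145)&(mx<-.05)&(abs(my)<.11)
    m=(L&(h>.005)&(h<.016)).astype(np.uint8)
    n_,lab,stt,_=cv2.connectedComponentsWithStats(m)
    print(n,'panel med h',np.nanmedian(h[L]).round(4))
    for i in range(1,n_):
        if stt[i,4]<f: continue
        k=lab==i; q=P[k]; r=cv2.minAreaRect((np.c_[mx[k],my[k]]*1000).astype(np.float32))
        print(stt[i,4],'mill',np.round(r[0],1),np.round(r[1],1),'h',np.median(h[k]).round(4),'world',np.round([ox[0]+c*r[0][0]/1e3-sn*r[0][1]/1e3,ox[1]+sn*r[0][0]/1e3+c*r[0][1]/1e3],4),'z',np.round((q[:,2].min()+q[:,2].max())/2,4))
    return w,P
if __name__=='__main__':
    cen('top',15); w,P=cen('wrist',60); save('w6.png',w['image'])
    d=np.hypot(P[...,0]-.625,P[...,1]+.094)<.013
    print('cap top z',np.nanmedian(P[d][:,2]),np.nanstd(P[d][:,2]),d.sum())
E
python3 keys.py
```

```text
12.63 pos [ 0.5265 -0.082   0.2381] R [[-0.994, 0.113, 0.001], [0.113, 0.994, -0.0], [-0.001, 0.0, -1.0]] F [ 0.1 -0.3 -0.4] gap 0.0002 grip 0.0 q [-0.11  0.25  0.21  1.82 -0.06  1.08  1.58]
top panel med h 0.4484
52 mill [-79.6  66.7] [22.7 20.8] h 0.0101 world [ 0.5062 -0.0142] z 0.1506
50 mill [-80.1  18.7] [30.9 20.6] h 0.0098 world [ 0.5001 -0.0619] z 0.1514
34 mill [-79.5 -15.8] [21.5 14.1] h 0.0098 world [ 0.4967 -0.0961] z 0.151
76 mill [-121.9   61.4] [27.5 27.6] h 0.0106 world [ 0.4636 -0.0145] z 0.1343
99 mill [-123.   -11.5] [27.  37.1] h 0.0104 world [ 0.454  -0.0868] z 0.1352
wrist panel med h 0.0091
4467 mill [-121.7  -31.9] [23.5 79.6] h 0.0097 world [ 0.4529 -0.1072] z 0.134
1592 mill [-121.6   65. ] [26.1 25.4] h 0.0097 world [ 0.4642 -0.011 ] z 0.1334
1049 mill [-78.8 -62.4] [23.1 22.4] h 0.0097 world [ 0.492  -0.1425] z 0.151
1028 mill [-78.5 -18.4] [23.  22.5] h 0.0097 world [ 0.4974 -0.0988] z 0.1511
1021 mill [-78.8  24.8] [21.9 23.3] h 0.0097 world [ 0.5021 -0.0559] z 0.1515
1043 mill [-78.5  68.8] [22.4 23.1] h 0.0097 world [ 0.5075 -0.0122] z 0.1508
cap top z nan nan 0
  return np.nanmean(a, axis, out=out, keepdims=keepdims)
  var = nanvar(a, axis=axis, dtype=dtype, out=out, ddof=ddof,
```

View pics/w6.png

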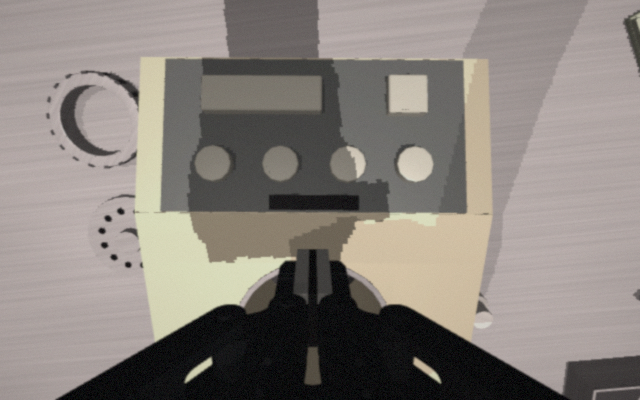

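Wrist view with left/right mirrored, so image right is robot left:
- Round keys 1 to 4 run from right to left at (415,163), (348,163), (281,163) and (213,163).
- Square key is at (407,93) and the bar at (262,93).

The mill geometry matches the description. I'll check the seat from the top camera while hovering over the square key.

Call:
jog_arm(targets=[[0.0,[0.02,0.016,0],0],[0.0,[0.042,0.034,0],0],[0.0,[0.063,0.051,0],0],[0.0,[0.0779,0.0625,0.02],0],[0.0,[0.0779,0.0625,0.045],0],[0.0,[0.0779,0.0625,0.07],0],[0.0,[0.0779,0.0625,0.08],0],[0.0,[0.0779,0.0625,0.08],0]])

```text
time: 13.4
position: [0.4543, -0.0112, 0.1557]
eef_rot: [-0.177, -3.132, 0.002]
wrist_force: [-0.2, -0.5, 0.6]
finger_gap: -0.0003
grip_force: 0.0
```

Call:
jog_arm(targets=[[0.0,[0,0,0],0]])

```text
time: 13.48
position: [0.4558, -0.0114, 0.1578]
eef_rot: [-0.178, -3.136, 0.001]
wrist_force: [-0.2, -0.2, 1.0]
finger_gap: -0.0001
grip_force: 0.0
```

```bash
python3 - <<'E'
from h import *
s=st()
for n in ('top','scene','wrist'):
    w=vision.snapshot(n);P=cloud(w); d=(np.hypot(P[...,0]-.625,P[...,1]+.094)<.02)&(P[...,2]>.12)
    print(n,'cap top z',np.percentile(P[d][:,2],[5,50,95]).round(4) if d.sum() else '',d.sum(), P[d].mean(0).round(4))
    if n=='top': i=w['image'][60:240,240:440]
    if n=='wrist': save('w7.png',np.hstack([cv2.resize(i,(400,360)),cv2.resize(w['image'],(400,360))]))
E
```

```text
13.48 pos [ 0.4558 -0.0114  0.1578] R [[-0.994, 0.113, -0.001], [0.113, 0.994, -0.0], [0.001, -0.0, -1.0]] F [-0.2 -0.2  1. ] gap -0.0001 grip 0.0 q [-0.21  0.21  0.15  2.08 -0.04  0.85  1.42]
top cap top z [0.1469 0.1524 0.1551] 50 [ 0.6273 -0.093   0.1518]
scene cap top z [0.1229 0.1466 0.1536] 159 [ 0.6307 -0.0891  0.1422]
wrist cap top z  0 [nan nan nan]<stdin>:5: RuntimeWarning: Mean of empty slice.
  ret = um.true_divide(
```

View pics/w7.png

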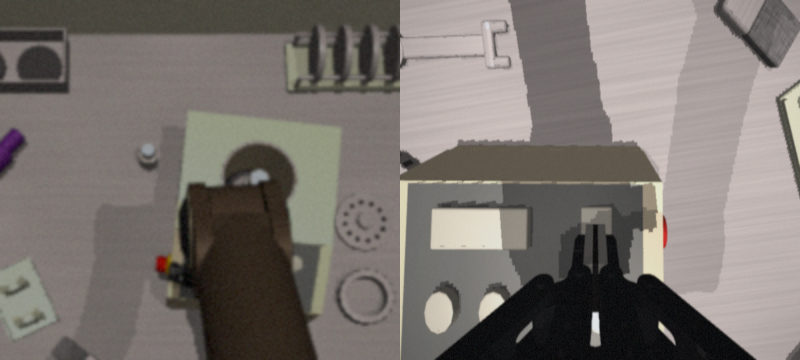

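The top camera puts the cap top at 152.4 mm, which is 3 mm below the deck, so the capsule is seated. In the wrist half, the fingertips at (596,228) are over the square key at (596,220). I'll press it now, along the panel normal.

Call:
jog_arm(targets=[[0.0,[0,0,0.006],0],[0.0,[0,0,0.012],0],[0.0,[0,0,0.017],0],[0.0,[0,0,0.02],0],[0.0,[0,0,0.0215],0],[0.0,[0,0,0.0215],0]])

```text
time: 14.13
position: [0.455, -0.0112, 0.1358]
eef_rot: [-0.177, -3.136, 0.0]
wrist_force: [-0.6, 0.3, -0.4]
finger_gap: 0.0
grip_force: 0.0
```

Call:
jog_arm(targets=[[0.0,[-0.0004,0,0.0009],0],[0.0,[-0.0008,0,0.0018],0],[0.0,[-0.0012,0,0.0028],0],[0.0,[-0.0012,0,0.0028],0]])

```text
time: 14.47
position: [0.4566, -0.0112, 0.1335]
eef_rot: [0.177, 3.136, 0.0]
wrist_force: [-1.1, -0.1, 2.3]
finger_gap: 0.0
grip_force: 1.2
```

Call:
jog_arm(targets=[[0.0,[-0.0005,0,0.0011],0],[0.0,[-0.0009,0,0.0022],0],[0.0,[-0.0014,0,0.0034],0],[0.0,[-0.0018,0,0.0044],0],[0.0,[-0.0018,0,0.0044],0],[0.0,[-0.0018,0,0.0044],0]])

```text
time: 14.97
position: [0.4584, -0.0115, 0.1292]
eef_rot: [0.178, 3.136, 0.0]
wrist_force: [-2.1, 0.3, 5.2]
finger_gap: 0.0
grip_force: 3.0
```

Call:
jog_arm(targets=[[0.0,[-0.0003,0,0.0008],0],[0.0,[-0.0006,0,0.0015],0],[0.0,[-0.0006,0,0.0015],0]])

```text
time: 15.22
position: [0.4587, -0.0115, 0.1285]
eef_rot: [-0.178, -3.136, -0.001]
wrist_force: [-6.7, 0.6, 18.4]
finger_gap: 0.0001
grip_force: 10.1
```

Call:
jog_arm(targets=[[0.0,[0.0012,0,-0.003],0],[0.0,[0.0024,0,-0.006],0],[0.0,[0.0036,0,-0.0087],0],[0.0,[0.0036,0,-0.03],0],[0.0,[-0.01,-0.012,-0.0478],0],[0.0,[-0.03,-0.032,-0.0478],0],[0.0,[-0.0396,-0.0403,-0.0478],0],[0.0,[-0.0396,-0.0403,-0.0478],0]])

```text
time: 15.88
position: [0.4952, -0.0584, 0.1753]
eef_rot: [0.183, 3.135, -0.002]
wrist_force: [0.4, 1.1, 0.3]
finger_gap: -0.0004
grip_force: 0.0
```

Call:
jog_arm(targets=[[0.0,[0,0,0],0],[0.0,[0,0,0.008],0],[0.0,[0,0,0.016],0],[0.0,[0,0,0.0205],0],[0.0,[0,0,0.0225],0],[0.0,[0,0,0.0225],0]])

```text
time: 16.38
position: [0.4928, -0.0555, 0.1519]
eef_rot: [-0.176, -3.135, -0.0]
wrist_force: [0.3, -0.8, -0.9]
finger_gap: -0.0004
grip_force: 0.0
```

Call:
jog_arm(targets=[[0.0,[-0.0005,0,0.001],0],[0.0,[-0.001,0,0.002],0],[0.0,[-0.0016,0,0.0035],0],[0.0,[-0.0022,0,0.0048],0],[0.0,[-0.0026,0,0.0057],0],[0.0,[-0.0026,0,0.0057],0]])

```text
time: 16.88
position: [0.496, -0.0562, 0.1471]
eef_rot: [-0.177, -3.136, -0.0]
wrist_force: [-5.0, 2.3, 4.0]
finger_gap: -0.0001
grip_force: 2.8
```

Call:
jog_arm(targets=[[0.0,[-0.0001,0,0.0005],0],[0.0,[-0.0002,0,0.001],0],[0.0,[-0.0002,0,0.001],0]])

```text
time: 17.13
position: [0.4963, -0.0562, 0.1463]
eef_rot: [-0.177, -3.136, -0.0]
wrist_force: [-5.5, 2.6, 5.4]
finger_gap: -0.0003
grip_force: 3.7
```

Call:
jog_arm(targets=[[0.0,[0,0,0.0004],0],[0.0,[0,0,0.0008],0],[0.0,[0,0,0.0008],0]])

```text
time: 17.38
position: [0.4963, -0.0562, 0.146]
eef_rot: [-0.178, -3.136, -0.001]
wrist_force: [-6.4, 3.0, 11.4]
finger_gap: -0.0
grip_force: 6.8
```

Call:
jog_arm(targets=[[0.0,[0.0014,0,-0.0035],0],[0.0,[0.0028,0,-0.0075],0],[0.0,[0.0028,0,-0.03],0],[0.0,[0.0028,-0.03,-0.03],0],[0.0,[0.0028,-0.06,-0.03],0],[0.0,[0.0028,-0.08,-0.03],0],[0.0,[0.0028,-0.0872,-0.03],0],[0.0,[0.0028,-0.0872,-0.03],0]])

```text
time: 18.05
position: [0.484, -0.1451, 0.1756]
eef_rot: [0.183, 3.135, -0.002]
wrist_force: [0.1, -0.6, 0.3]
finger_gap: 0.0002
grip_force: 0.0
```

Call:
jog_arm(targets=[[0.0,[0,0,0],0],[0.0,[0,0,0.008],0],[0.0,[0,0,0.016],0],[0.0,[0,0,0.0205],0],[0.0,[0,0,0.0225],0],[0.0,[0,0,0.0225],0]])

```text
time: 18.55
position: [0.4834, -0.1419, 0.152]
eef_rot: [-0.176, -3.135, -0.001]
wrist_force: [-0.9, 0.6, 1.5]
finger_gap: -0.0003
grip_force: 0.5
```

Call:
jog_arm(targets=[[0.0,[-0.0004,0,0.001],0],[0.0,[-0.0009,0,0.002],0],[0.0,[-0.0014,0,0.0035],0],[0.0,[-0.0019,0,0.0048],0],[0.0,[-0.0022,0,0.0057],0],[0.0,[-0.0025,0,0.0067],0],[0.0,[-0.0025,0,0.0067],0]])

```text
time: 19.13
position: [0.4863, -0.1428, 0.1464]
eef_rot: [-0.177, -3.136, -0.001]
wrist_force: [-4.3, 2.6, 6.6]
finger_gap: 0.0002
grip_force: 3.8
```

Call:
jog_arm(targets=[[0.0,[0,0,0.0003],0],[0.0,[0,0,0.0006],0],[0.0,[0,0,0.0006],0]])

```text
time: 19.38
position: [0.4863, -0.1428, 0.1462]
eef_rot: [0.178, 3.136, 0.001]
wrist_force: [-5.6, 3.0, 10.8]
finger_gap: 0.0004
grip_force: 5.9
```

Call:
jog_arm(targets=[[0.0,[0.0012,0,-0.0035],0],[0.0,[0.0025,0,-0.0073],0],[0.0,[0.0025,0,-0.03],0],[0.0,[0.02,0.013,-0.03],0],[0.0,[0.038,0.026,-0.025],0],[0.0,[0.0456,0.0305,-0.0124],0],[0.0,[0.0456,0.0305,-0.0124],0],[0.0,[0.0456,0.0305,-0.0124],0]])

```text
time: 20.05
position: [0.4447, -0.1079, 0.1581]
eef_rot: [0.177, 3.136, -0.001]
wrist_force: [-0.5, 0.1, 0.7]
finger_gap: 0.0003
grip_force: 0.0
```

Call:
jog_arm(targets=[[0.0,[0,0,0],0],[0.0,[0,0,0.008],0],[0.0,[0,0,0.016],0],[0.0,[0,0,0.0205],0],[0.0,[0,0,0.0225],0],[0.0,[0,0,0.0225],0]])

```text
time: 20.55
position: [0.4441, -0.1077, 0.1347]
eef_rot: [-0.178, -3.135, 0.0]
wrist_force: [-0.4, -0.2, 0.8]
finger_gap: -0.0005
grip_force: 0.0
```

Call:
jog_arm(targets=[[0.0,[-0.0004,0,0.001],0],[0.0,[-0.0009,0,0.002],0],[0.0,[-0.0014,0,0.0035],0],[0.0,[-0.0019,0,0.0048],0],[0.0,[-0.0022,0,0.0057],0],[0.0,[-0.0025,0,0.0067],0],[0.0,[-0.0025,0,0.0067],0]])

```text
time: 21.13
position: [0.4468, -0.108, 0.1289]
eef_rot: [-0.178, -3.136, 0.0]
wrist_force: [-4.3, -0.2, 6.3]
finger_gap: 0.0004
grip_force: 3.6
```

Call:
jog_arm(targets=[[0.0,[0,0,0.0003],0],[0.0,[0,0,0.0006],0],[0.0,[0,0,0.0006],0]])

```text
time: 21.38
position: [0.4468, -0.108, 0.1287]
eef_rot: [-0.178, -3.137, -0.0]
wrist_force: [-5.9, -0.5, 10.7]
finger_gap: 0.0
grip_force: 6.0
```

Call:
jog_arm(targets=[[0.0,[0.0012,0,-0.0035],0],[0.0,[0.0025,0,-0.0073],0],[0.0,[0.0025,0,-0.03],0],[0.0,[0.0025,0,-0.06],0],[0.0,[0.02,0,-0.1],0],[0.0,[0.06,0,-0.13],0],[0.0,[0.09,0,-0.15],0],[0.0,[0.09,0,-0.15],0]])

```text
time: 22.05
position: [0.3553, -0.0977, 0.282]
eef_rot: [0.178, 3.131, 0.002]
wrist_force: [0.5, 0.4, -0.7]
finger_gap: 0.0001
grip_force: 0.0
```

```bash
python3 - <<'E'
from h import *
import keys
st()
w,P=keys.cen('wrist',60)
t=vision.snapshot('top');P=cloud(t); d=(np.hypot(P[...,0]-.625,P[...,1]+.094)<.02)&(P[...,2]>.12)
print('cap top',np.percentile(P[d][:,2],[5,50,95]).round(4),d.sum(),P[d].mean(0).round(4))
save('f.png',np.hstack([cv2.resize(t['image'][60:300,200:460],(400,370)),cv2.resize(w['image'],(400,370))]))
E
```

```text
22.05 pos [ 0.3553 -0.0977  0.282 ] R [[-0.994, 0.114, 0.006], [0.114, 0.994, 0.001], [-0.006, 0.001, -1.0]] F [ 0.5  0.4 -0.7] gap 0.0001 grip 0.0 q [-0.08 -0.11  0.2   2.09  0.02  1.15  1.57]
22.05 pos [ 0.3553 -0.0977  0.282 ] R [[-0.994, 0.114, 0.006], [0.114, 0.994, 0.001], [-0.006, 0.001, -1.0]] F [ 0.5  0.4 -0.7] gap 0.0001 grip 0.0 q [-0.08 -0.11  0.2   2.09  0.02  1.15  1.57]
wrist panel med h 0.0005
809 mill [-122.6   65.1] [26.3 24.4] h 0.0098 world [ 0.4633 -0.0108] z 0.1325
174 mill [-123.   -67.5] [ 7.3 22.2] h 0.0099 world [ 0.4475 -0.1424] z 0.1328
223 mill [-123.     3.1] [22.   9.2] h 0.0099 world [ 0.4557 -0.0723] z 0.1327
cap top [0.1246 0.1508 0.155 ] 99 [ 0.6205 -0.094   0.1469]
```

View pics/f.png

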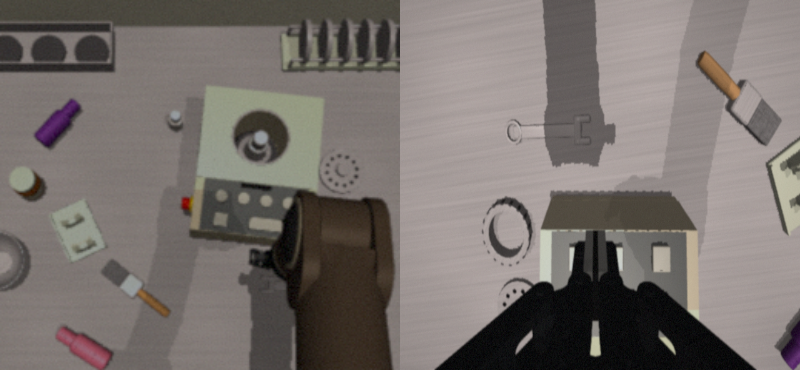

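The top half shows the capsule standing upright in the ring, with its cap at (260,138). The square key and bar are back up (tops 10 mm above the panel), the bystanders are where they were, and the arm is clear. I'm handing in.

```bash
python3 -c "
from workcell import ticket
print(ticket.sign_off())"
```

```text
the job is handed in; nothing more can be done
None
```

The job is handed in at about 22 s: the capsule is seated upright in the holder ring, and the square key, key 2, key 4 and the bar were pressed in that order, each to its stop, with nothing else disturbed that I could see.

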